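# Load the spin tester and latch its sliding guard

### The job

Set the larger bearing flat in the nest of the spin tester, between its four lugs. Then slide the clear guard over it and ease it on until its spring catch clicks home, so that the guard stays shut when you let go; do not slam it or lean on it harder than the catch needs, and leave the smaller bearing where it lies.

Things in the scene. Friction and masses are not known exactly. Their poses are not given: they have to be found in the camera images.
- bearing: the larger of two sealed ball bearings, a plain steel ring 62 mm across and 16 mm thick (0.12 kg), lying flat and loose on the bench to the right of the tester. Origin: centre of its underside, z up.
- small_bearing: the smaller bearing, 47 mm across, 14 mm thick, loose on the bench at least 80 mm (centre to centre) from the larger one; not wanted. Which of the two lies farther away varies. Origin: centre of its underside.
- tester: grey bench-top spin tester, fixed, yaw within 0.15. Origin on the bench right under the nest centre; z up, the guard closes along -y, -x is the robot's side. In this frame: base plate x -105 to 75, y -155 to 230 mm, top at z 18; aluminium end wall at y -66 mm, 94 mm wide, top at z 70; dark catch block x -105 to -54, y -150 to -30 mm, its plunger knob up to z 90.
- nest (a point): centre of the top of the steel turntable (80 mm across), 26 mm above the bench, where the bearing's underside centre goes; axes as the tester. Four dark lugs, 8 mm high and 12 mm wide, stand on the diagonals of this frame and leave about 1.5 mm round the bearing; the fingers have free room along x and along y.
- guard (a joint): travel of the sliding guard in m, 0 open, growing as it closes (start 0 to 0.02); 0.6 kg, about 1 N friction. The catch block is set by hand along slots and not measured: the latch clicks at a travel of 0.165 plus or minus 0.018. Without a click a spring pin pushes the guard back, 25 mm or more short of that, on release. More than 25 N on the guard is leaning on it.
- push_face (a point): middle of the rear face of the guard, 48 mm above the bench; axes as the tester: the face looks to +y and is pushed towards -y. The guard is a clear hood 108 mm wide, 148 mm long, 22 to 77 mm above the bench, closed at its rear by this aluminium plate, 112 by 56 mm. It lies 223 mm minus the guard's travel from the nest centre along +y. The room behind it is free.
- end_wall (a point): top middle of the fixed aluminium end wall that the guard slides over. Beside it the guard's strike block meets the catch: from 46 mm before the click a spring pin resists with 3 to 5 N, from 21 mm before it a plunger also rides up a ramp: the push rises to about 12 N, falls below 8 N over the last 5 mm to the click, and 1.5 mm later a rubber stop (10 N per mm) makes it rise steeply.
Mind the look-alikes: they are no part of the job. Leave any purple look-alike of the bearing alone.

How it is judged:
By the outcome, as a careful person would: the job done as asked, in the order asked, and still so for the second after the job is handed in, with the robot touching nothing.
It also fails if it takes over 66 s, if anything falls off the work surface, if the arm or the gripper's body presses on something with over 40 N, if the wrist force passes 120 N, or if a joint passes its speed limit or range.

### The arm

A 6-joint arm with a two-finger parallel gripper is mounted at the origin on the work surface; the furniture and walls round the work are solid. World frame = base frame: x ahead of the robot, y to its left, z up, the work surface at z = 0. Lengths are in m, angles in rad, forces in N, time in s.
With the tool pointing down it reaches from about 0.25 to 0.725 m from the base axis. Payload 9.7 kg.
Tool frame: the origin (TCP) lies on the centre line of the jaws, within the pads' length; the fingertips stand 8 mm ahead of it and the grasp point (between the pads) lies 11 mm behind it (env.tip_reach is the distance from the TCP to the fingertips, in m); z points along the fingers, y is the line along which they close (so a half turn about z gives the same grasp; the last joint's range is limited). The gripper opens to 85 mm and grips with 20 to 120 N. Pads are 22 mm wide; open, the fingers measure 114 mm over their backs; the gripper's body (76 mm by 85 mm) begins 54 mm behind the grasp point. The pads swing forward as they close: fully open they stand 13 mm farther back than shut.
Start: joints at [1.301, 0.087, 0.176, 1.66, 0, 1.571], TCP at [0.147, 0.53, 0.239] pointing down, gripper open.
Joint ranges: [-3.13, 3.13], [-0.85, 1.81], [-1.15, 1.24], [-2.2, 2.28], [-1.44, 1.52], [-3.14, 3.14]. Speed limits (rad/s): [2.22, 2.22, 2.57, 3.14, 3.14, 3.14].

### API

Orientations are given as a unit quaternion [x, y, z, w].
In Python, from bench import env, eyes gives the robot as it stands.
- The arm moves only by the tool step_arm, never from a script. Its argument "steps" is one flat list of numbers, 7 for each row, row after row: the gripper command: -1 is fully open, 1 is shut, values between are in proportion, then the shift along the tool's x, y, z each as a share of 0.02 m, from -1 to 1, then the turn, a rotation vector about the tool's x, y, z each as a share of 4 degrees, from -1 to 1. A call has 1 to 20 rows; each row shifts and turns the commanded pose from where the row before left it, along the tool's axes as they then stand; what a row does not reach is not made up. A row lasts 1/10 s, in which the tool goes at most 50 mm and 8.59 degrees, less where a joint would pass 70% of its speed; a pose out of reach is approached as far as the arm can. A call with a number of a shift or a turn outside -1 to 1 is refused whole. A call with a gripper value outside its range is refused whole. The fingers move at their own pace and stop on an object; the grip force is fixed at half the most. Time passes only in rows, so rows that do not move let the fingers close. It gives the time, the measured TCP pose, the force, the opening and the grip force at its end, in the units of the state.
- env.get_obs(): the state, without advancing time (a new reading comes with each control period).
- eyes.snapshot(name): name is "side" or "top" or "wrist"; returns (picture, depth): 400x640x3 uint8, blue, green, red; 400x640 float32, m along the optical axis (not along the pixel's ray), 0 where there is no reading.
- eyes.get_calibration(name): a dict with "camera_matrix" (3x3 intrinsics, pixels), "view" (4x4, takes a point from world to camera coordinates). Camera axes: x right, y down, z forward; pixel columns grow to the right and rows downward; lengths in m; the calibration is good to about 2 mm. A picture is of the moment at which its call begins: read the wrist's pose just before it. get_calibration takes no time and is no camera call; for the wrist camera it gives the pose at the moment of the call.
- env.hand_in(): hands the job in; it is judged then, once.
The state is a dict: "clock": time; "qpos": joint angles; "qvel": joint speeds; "joint_torque": joint torques, N m; "position": TCP position; "ee_rot": TCP orientation; "contact_force": force on the tool from outside, world axes, zero at the start; "moment": the same for the moment, N m; "gripper_width": finger opening in m; "gripper_force": force on a finger pad.
Only numpy, scipy, OpenCV 4.12 (cv2) and the standard library are available. Lean on these libraries where they do the work, as an engineer would, in place of code of your own. Each camera call takes 0.05 s, during which the arm holds its last target. There are 200 camera calls.

## Working session

There is one attempt and no reset: what is moved stays moved. The work goes in short steps, Python scripts to look and compute and a tool call to move; the robot and the scene stay as the last step left them, time stands still between calls to the robot, and variables do not carry over. Pictures are saved under pics/ and viewed, at most 10 in all, crops included, and the job is handed in when it is done.

Besides the shell and the picture viewer there is one more tool, called after "Call:" as name(argument=value, ...) on one line, values as JSON. step_arm: Moves the arm, as the interface text tells. Shift numbers are shares of 0.02 m and turn numbers shares of 4 degrees, none past 1 either way. Its arguments: {"type":"object","properties":{"steps":{"type":"array"}},"required":["steps"]}

```bash
mkdir -p pics; cat > h.py <<'E'
import numpy as np, cv2
from bench import env, eyes
def snap(n):
    c=eyes.get_calibration(n); p,d=eyes.snapshot(n); return p,d,np.array(c["camera_matrix"]),np.array(c["view"])
def world(d,K,V):
    v,u=np.mgrid[:400,:640]
    P=np.stack([(u-K[0,2])/K[0,0]*d,(v-K[1,2])/K[1,1]*d,d,np.ones_like(d)],-1)
    return (P@np.linalg.inv(V).T)[...,:3]
E
python3 - <<'E'
from h import *
for n in("top","side"):
    p,d,K,V=snap(n); cv2.imwrite(f"pics/{n}0.png",p); np.savez(f"{n}0.npz",p=p,d=d,K=K,V=V)
    print(n,np.linalg.inv(V)[:3,3])
o=env.get_obs();print(o["clock"],o["position"],o["ee_rot"],o["gripper_width"],o["contact_force"])
E
```

```text
top [ 0.26773368 -0.02159491  0.96819047]
side [-0.06157384 -0.78725683  0.65117124]
0.1 [0.1465476  0.5299156  0.23865927] [ 1.34502848e-01  9.90913027e-01 -5.91139142e-04 -8.71398799e-05] 0.08533348070879518 [-0.21384763 -0.59269173 -0.37439248]
```

View pics/top0.png

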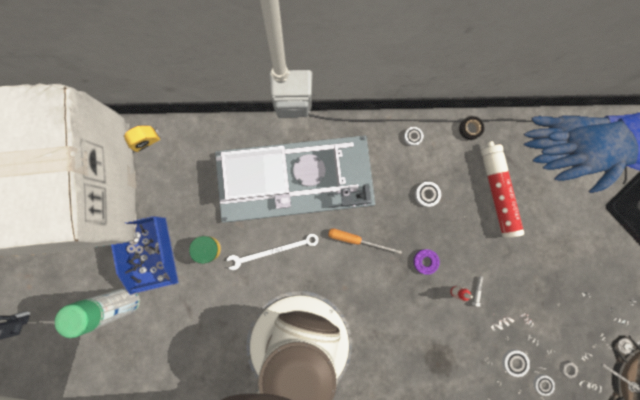

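View pics/side0.png

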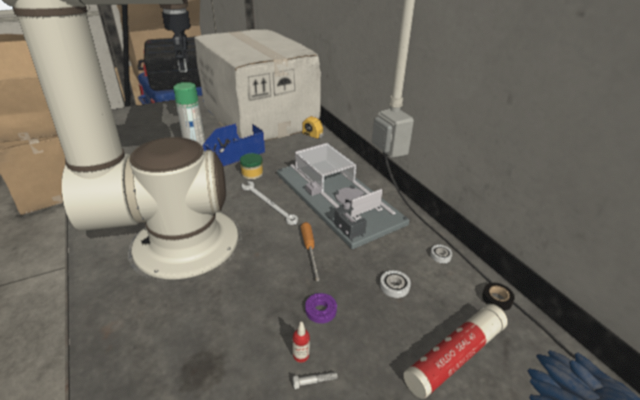

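Top picture: the candidates are rings at (428,194), (414,136), purple (426,262), and (517,363), (545,385) far off near the bench's corner. Ring (428,194) fits best, being right of the tester and the larger of the pair. The tester's turntable is near (307,170), the end wall near (340,165), and the guard at (253,173). I'll confirm with a measurement and a crop.

```bash
python3 - <<'E'
from h import *
z=np.load("top0.npz");p,d,K,V=[z[k] for k in"pdKV"]
W=world(d,K,V)
for nm,(u,v) in dict(big=(428,194),small=(414,136),purple=(426,262),far=(517,363),far2=(545,385)).items():
    s=np.s_[max(0,v-22):v+22,u-22:u+22]
    w=W[s][(W[s][...,2]>0.008)&(W[s][...,2]<.03)]
    # fit by min enclosing circle on xy
    if len(w)>10:
        c,r=cv2.minEnclosingCircle(w[:,:2].astype(np.float32)); print(nm,len(w),c,r,np.median(w[:,2]))
    else: print(nm,len(w),W[v,u])
# base plate
s=np.s_[120:235,200:390]; w=W[s]; m=(w[...,2]>.010)&(w[...,2]<.022)
pl=w[w[...,2]>.011][:,:2].astype(np.float32)
print("plate",cv2.minAreaRect(pl),len(pl))
# top of end wall & guard plate
for nm,(lo,hi) in dict(wall=(.064,.073),g=(.0735,.083),tt=(.0235,.0285)).items():
    q=w[(w[...,2]>lo)&(w[...,2]<hi)]; print(nm,len(q),q.min(0),q.max(0))
c=cv2.resize(p[110:230,200:450],None,fx=3.2,fy=3.2,interpolation=cv2.INTER_CUBIC); cv2.imwrite("pics/c1.png",c)
E
```

```text
big 405 (0.36489227414131165, -0.3364730477333069) 0.03154595196247101 0.015185752001474206
small 252 (0.5458315014839172, -0.3107313811779022) 0.05384685844182968 0.013028147614467966
purple 429 (0.19500619173049927, -0.3236152231693268) 0.03156700357794762 0.014827996271387756
far 519 (-0.05635303631424904, -0.539275050163269) 0.06937002390623093 0.01416897596391109
far2 399 (-0.07860776782035828, -0.5983356237411499) 0.05689302831888199 0.01303948313977854
plate ((0.4034510850906372, -0.0017472505569458008), (0.2946082055568695, 0.38509058952331543), 4.707634925842285) 11075
wall 264 [ 0.33878774 -0.13343301  0.06403284] [0.48350064 0.16406663 0.07299951]
g 2797 [ 0.35906116 -0.12771694  0.07350508] [0.48032371 0.16883945 0.08208785]
tt 837 [ 0.26836942 -0.17881405  0.02350766] [0.50772339 0.18727315 0.02848767]
```

View pics/c1.png

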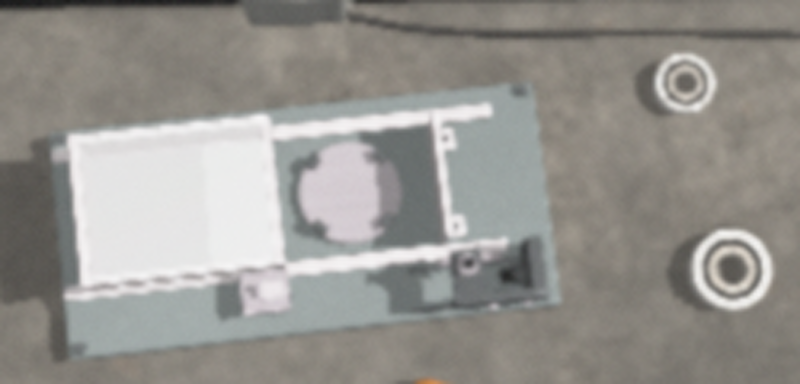

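The crop confirms it: the ring at crop (730,268) is a plain steel ring of 31.5 mm measured radius, so it is the larger bearing. The one at (685,82) is visibly smaller. Next I'll fit the tester's pose.

```bash
cat >> h.py <<'E'
def frame(): 
    from scipy.spatial.transform import Rotation as R
    o=env.get_obs(); return o,np.array(o["position"]),R.from_quat(o["ee_rot"]).as_matrix()
E
python3 - <<'E'
from h import *
z=np.load("top0.npz");p,d,K,V=[z[k] for k in"pdKV"]
W=world(d,K,V); u0,v0=200,115
s=np.s_[115:235,200:385]; w=W[s]
m=((w[...,2]>.010)&(w[...,2]<.1)).astype(np.uint8)
m=cv2.morphologyEx(m,cv2.MORPH_OPEN,np.ones((5,5)))
n,l,st,ce=cv2.connectedComponentsWithStats(m); i=1+np.argmax(st[1:,4])
cn=max(cv2.findContours((l==i).astype(np.uint8),0,1)[0],key=cv2.contourArea)[:,0,:]
# use ray intersection with z=.018 for contour
def ray(uv,h):
    uv=np.asarray(uv,float);D=np.c_[(uv[:,0]-K[0,2])/K[0,0],(uv[:,1]-K[1,2])/K[1,1],np.ones(len(uv))]@V[:3,:3]
    c=np.linalg.inv(V)[:3,3]; return c+D*((h-c[2])/D[:,2])[:,None]
r=ray(cn+[u0,v0],.018)[:,:2].astype(np.float32)
rc=cv2.minAreaRect(r);B=cv2.boxPoints(rc);print(rc,B)
e=[B[(k+1)%4]-B[k] for k in range(4)];e=max(e,key=np.linalg.norm);e*=np.sign(e[1]);yaw=np.arctan2(-e[0],e[1]);print("yaw",yaw)
Rm=np.array([[np.cos(yaw),-np.sin(yaw)],[np.sin(yaw),np.cos(yaw)]])
print("nest from plate",np.array(rc[0])-Rm@[-.015,.0375])
# end wall top
for lo,hi in((.062,.085),):
  q=w[(w[...,2]>lo)&(w[...,2]<hi)]; 
t=(w[...,:2]-(np.array(rc[0])-Rm@[-.015,.0375]))@Rm
for nm,c in dict(wall=(abs(t[...,0])<.045)&(t[...,1]>-.09)&(t[...,1]<-.05)&(w[...,2]>.06),
  guard=(t[...,1]>.03)&(w[...,2]>.065)).items():
    q=np.c_[t[c],w[...,2][c]];print(nm,len(q),np.percentile(q,[2,50,98],axis=0))
c=(np.hypot(*np.moveaxis(t,-1,0))<.055)&(w[...,2]>.0225)&(w[...,2]<.03)
q=t[c];print("tt",len(q),q.mean(0),q.min(0),q.max(0))
for x in(-.06,-.055,-.05,-.045,.045,.05,.055,.06):
    k=(abs(t[...,0]-x)<.003)&(abs(t[...,1])<.03);print(x,np.percentile(w[...,2][k],[10,50,90]))
E
```

```text
((0.4123447835445404, -0.0009561777114868164), (0.17976170778274536, 0.38358116149902344), 4.893496513366699) [[ 0.30643108  0.18246815]
 [ 0.339152   -0.19971487]
 [ 0.51825845 -0.1843805 ]
 [ 0.48553756  0.19780251]]
yaw 0.08540758
nest from plate [ 0.430489   -0.03703993]
wall 92 [[-0.042722   -0.07058661  0.06135121]
 [ 0.00054354 -0.06778023  0.06956833]
 [ 0.04291264 -0.06577143  0.07221215]]
guard 3012 [[-0.05355583  0.05637007  0.07249258]
 [ 0.00038936  0.12871577  0.07595752]
 [ 0.0550551   0.19998949  0.07982217]]
tt 743 [0.0002392  0.00024395] [-0.05352212 -0.04252446] [0.05378098 0.03935231]
-0.06 [0.01658202 0.01867297 0.02134418]
-0.055 [0.01951492 0.02163396 0.0232319 ]
-0.05 [0.01849053 0.0216402  0.02336964]
-0.045 [0.01583354 0.01797202 0.01937656]
0.045 [0.01573711 0.01805946 0.01994649]
0.05 [0.01616714 0.0202599  0.02352145]
0.055 [0.01991708 0.02222445 0.0248882 ]
0.06 [0.01681825 0.01955177 0.02275092]
```

Call:
step_arm(steps=[-1,0,0,0,0,0,1,-1,0,0,0,0,0,1,-1,0,0,0,0,0,1,-1,0,0,0,0,0,1,-1,0,0,0,0,0,1,-1,0,0,0,0,0,1,-1,0,0,0,0,0,1,-1,0,0,0,0,0,1,-1,0,0,0,0,0,1,-1,0,0,0,0,0,1,-1,0,0,0,0,0,1,-1,0,0,0,0,0,1,-1,0,0,0,0,0,1,-1,0,0,0,0,0,1,-1,0,0,0,0,0,1,-1,0,0,0,0,0,1,-1,0,0,0,0,0,1,-1,0,0,0,0,0,0.42])

```text
clock: 1.9
position: [0.1465, 0.53, 0.2389]
ee_rot: [0.677, 0.736, -0.0, 0.0]
contact_force: [-0.4, -0.6, 1.2]
gripper_width: 0.0853
gripper_force: 0.0
```

Call:
step_arm(steps=[-1,-1,0.36,0,0,0,0,-1,-1,0.36,0,0,0,0,-1,-1,0.36,0,0,0,0,-1,-1,0.36,0,0,0,0,-1,-1,0.36,0,0,0,0,-1,-1,0.36,0,0,0,0,-1,-1,0.36,0,0,0,0,-1,-1,0.36,0,0,0,0,-1,-1,0.36,0,0,0,0,-1,-1,0.36,0,0,0,0,-1,-1,0.36,0,0,0,0,-1,-1,0.36,0,0,0,0,-1,-1,0.36,0,0,0,0,-1,-1,0.36,0,0,0,0,-1,-1,0.36,0,0,0,0,-1,-1,0.36,0,0,0,0,-1,-1,0.36,0,0,0,0,-1,-1,0.36,0,0,0,0,-1,-1,0.36,0,0,0,0,-1,-1,0.36,0,0,0,0])

```text
clock: 3.9
position: [0.3242, 0.1429, 0.2392]
ee_rot: [0.676, 0.737, 0.0, 0.0]
contact_force: [1.0, -0.1, 0.7]
gripper_width: 0.0853
gripper_force: 0.0
```

```bash
python3 - <<'E'
from h import *
o,P,R=frame(); print(o["clock"],P.round(4),R.round(4).tolist(),np.round(o["qpos"],2))
for nm,T in dict(nest=(.4305,-.037),bear=(.365,-.3365)).items():
    print(nm,(R.T@(np.r_[T,P[2]]-P)).round(4))
C=eyes.get_calibration("wrist");V=np.array(C["view"]);c=np.linalg.inv(V);print("cam in tool",(R.T@(c[:3,3]-P)).round(3),(R.T@c[:3,:3]).round(2).tolist())
E
```

```text
3.9 [0.3242 0.1429 0.2392] [[-0.0857, 0.9963, 0.0001], [0.9963, 0.0857, 0.0], [0.0, 0.0001, -1.0]] [ 0.42 -0.38 -0.23  1.71 -0.    1.9 ]
nest [-0.1883  0.0905  0.    ]
bear [-4.811e-01 -4.000e-04 -0.000e+00]
cam in tool [ 0.075 -0.    -0.134] [[0.0, -0.96, -0.29], [1.0, 0.0, -0.0], [0.0, -0.29, 0.96]]
```

Call:
step_arm(steps=[-1,-0.94,0.45,0,0,0,0,-1,-0.94,0.45,0,0,0,0,-1,-0.94,0.45,0,0,0,0,-1,-0.94,0.45,0,0,0,0,-1,-0.94,0.45,0,0,0,0,-1,-0.94,0.45,0,0,0,0,-1,-0.94,0.45,0,0,0,0,-1,-0.94,0.45,0,0,0,0,-1,-0.94,0.45,0,0,0,0,-1,-0.94,0.45,0,0,0,0,-1,0,0,0,0,0,0])

```text
clock: 5.0
position: [0.4302, -0.0374, 0.2387]
ee_rot: [0.677, 0.736, -0.0, -0.0]
contact_force: [-0.8, -0.8, 0.3]
gripper_width: 0.0854
gripper_force: 0.0
```

```bash
python3 - <<'E'
from h import *
o,P,R=frame(); p,d,K,V=snap("wrist"); np.savez("w1.npz",p=p,d=d,K=K,V=V,P=P,R=R); cv2.imwrite("pics/w1.png",p); print(P,(V@[.4305,-.037,.026,1])[:3])
q=K@(V@[.4305,-.037,.026,1])[:3];print("nest px",q[:2]/q[2])
E
```

```text
[ 0.43019702 -0.03740285  0.23872622] [ 0.00110511 -0.02987861  0.35299029]
nest px [322.88376397 172.47756355]
```

View pics/w1.png

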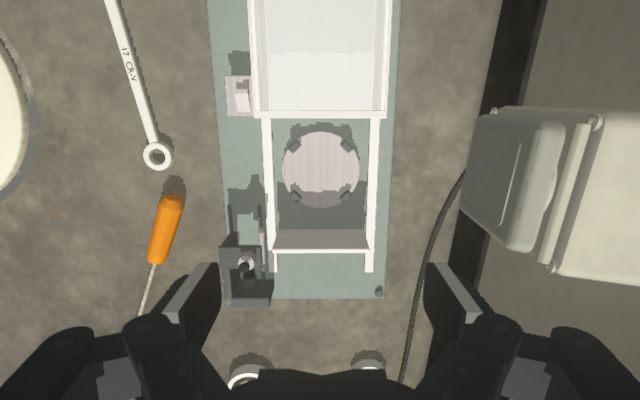

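The wrist view shows the turntable centred near (321,169), with four lugs at about (294,144), (348,143), (296,198) and (352,197). The end wall is at row 245 and the guard's front edge at row 113.

```bash
python3 - <<'E'
from h import *
z=np.load("w1.npz");p,d,K,V=[z[k] for k in"pdKV"]
W=world(d,K,V);n0=np.array([.4305,-.037]);y=.0854
Rm=np.array([[np.cos(y),-np.sin(y)],[np.sin(y),np.cos(y)]]); t=(W[...,:2]-n0)@Rm; h=W[...,2]
rr=np.hypot(t[...,0],t[...,1])
m=(rr<.047)&(h>.0225)&(h<.029);q=t[m].astype(np.float32)
# convex hull circle fit
print("tt z",np.median(h[m]),cv2.minEnclosingCircle(q),cv2.fitEllipse(cv2.convexHull(q)))
m2=((rr<.05)&(h>.0305)&(h<.04)).astype(np.uint8)
n,l,st,ce=cv2.connectedComponentsWithStats(m2)
for i in range(1,n):
    if st[i,4]>15: print("lug",st[i,4],ce[i],t[l==i].mean(0),np.median(h[l==i]))
m=(abs(t[...,0])<.04)&(abs(t[...,1]+.066)<.012)&(h>.064)
print("wall",np.median(t[m],0),np.polyfit(t[m][:,0],t[m][:,1],1),np.median(h[m]))
m=(abs(t[...,0])<.045)&(t[...,1]>.04)&(t[...,1]<.08)&(h>.070)&(h<.085)
print("guard front",np.percentile(t[m][:,1],1))
# plate right edge/left edge heading at z>.010
m=(t[...,1]>-.14)&(t[...,1]<-.02)&(t[...,0]>.055)&(h>.012)&(h<.03)
for a in np.arange(-.13,-.02,.03):
    k=m&(abs(t[...,1]-a)<.004);print(a,t[k][:,0].max())
E
```

```text
tt z 0.024959075245150425 ((-0.0028559532947838306, 0.0019127394771203399), 0.0401124469935894) ((-0.0029282961040735245, 0.002109348773956299), (0.07927253842353821, 0.07936777919530869), 74.4708251953125)
lug 83 [293.6626506  145.75903614] [-0.02850655  0.02803282] 0.03280731803517739
lug 92 [345.89130435 145.83695652] [0.02244277 0.02788636] 0.03269554620274576
lug 76 [294.84210526 196.03947368] [-0.02858064 -0.02302411] 0.03254836772335992
lug 74 [345.13513514 196.05405405] [ 0.02263363 -0.02304168] 0.03269417500317984
wall [ 2.19635748e-05 -6.52579777e-02] [-0.00093976 -0.06565626] 0.06844062255570554
guard front 0.05767960781541872
-0.13 0.07181762666047113
-0.1 0.14815210869355744
-0.07 0.15080634433305895
-0.04000000000000001 0.131395000972189
```

Call:
step_arm(steps=[-1,-1,-0.3,0,0,0,0,-1,-1,-0.3,0,0,0,0,-1,-1,-0.3,0,0,0,0,-1,-1,-0.3,0,0,0,0,-1,-1,-0.3,0,0,0,0,-1,-1,-0.3,0,0,0,0,-1,-1,-0.3,0,0,0,0,-1,-1,-0.3,0,0,0,0,-1,-1,-0.3,0,0,0,0,-1,-1,-0.3,0,0,0,0,-1,-1,-0.3,0,0,0,0,-1,-1,-0.3,0,0,0,0,-1,-1,-0.3,0,0,0,0,-1,-1,-0.3,0,0,0,0,-1,-0.6,-0.3,0,0,0,0,-1,0,0,1,0,0,0,-1,0,0,1,0,0,0,-1,0,0,0,0,0,0])

```text
clock: 6.85
position: [0.3639, -0.3333, 0.197]
ee_rot: [0.676, 0.737, 0.0, -0.002]
contact_force: [-0.8, 0.1, -0.6]
gripper_width: 0.0854
gripper_force: 0.0
```

```bash
python3 - <<'E'
from h import *
o,P,R=frame(); p,d,K,V=snap("wrist"); np.savez("w2.npz",p=p,d=d,K=K,V=V,P=P,R=R); cv2.imwrite("pics/w2.png",p)
W=world(d,K,V);h=W[...,2];rr=np.hypot(W[...,0]-.365,W[...,1]+.3365)
m=(rr<.04)&(h>.013)&(h<.019); q=W[m][:,:2].astype(np.float32)
c,r=cv2.minEnclosingCircle(q); e=cv2.fitEllipse(cv2.convexHull(q)); print(P,c,r,e,np.median(h[m]))
print("tool shift",(R.T@(np.r_[e[0],P[2]]-P)).round(4))
E
```

```text
[ 0.36388309 -0.33331999  0.1969583 ] (0.36092638969421387, -0.33519551157951355) 0.031147008761763573 ((0.360782265663147, -0.3351772427558899), (0.061515819281339645, 0.061659347265958786), 6.322409152984619) 0.014634017218573325
tool shift [-0.0016 -0.0032  0.    ]
```

```bash
python3 - <<'E'
from h import *
print(env.tip_reach)
z=np.load("w2.npz");p,d,K,V,P,R=[z[k] for k in("p","d","K","V","P","R")]
T=(world(d,K,V)-P)@R
m=(d>0)&(T[...,2]<.05)&(abs(T[...,1])<.065)&(abs(T[...,0])<.03)
q=T[m];print(len(q))
for s in(-1,1):
    k=q[(q[:,1]*s>.03)]; print(s,np.percentile(k[:,2],[50,90,98,100]).round(4),k[k[:,2]>np.percentile(k[:,2],95)].mean(0).round(4),"y range",k[:,1].min(),k[:,1].max(),"x",k[:,0].min(),k[:,0].max())
E
```

```text
0.008
34342
-1 [-0.0567 -0.0228 -0.0103 -0.0039] [ 0.0037 -0.0449 -0.0109] y range -0.0649954339252386 -0.03000117446781915 x -0.011426184336554762 0.019032001108554554
1 [-0.0567 -0.0229 -0.0103 -0.003 ] [ 0.0038  0.0437 -0.0109] y range 0.03000133521310911 0.06499843603804421 x -0.01113083410558449 0.018861655945116455
```

Call:
step_arm(steps=[-0.8,-0.1,-0.075,1,0,0,0,-0.8,0,0,1,0,0,0,-0.8,0,0,1,0,0,0,-0.8,0,0,1,0,0,0,-0.8,0,0,1,0,0,0,-0.8,0,0,1,0,0,0,-0.8,0,0,0.5,0,0,0,-0.8,0,0,0,0,0,0])

```text
clock: 7.7
position: [0.3632, -0.3362, 0.069]
ee_rot: [0.676, 0.737, 0.0, -0.001]
contact_force: [-0.3, 0.1, 0.4]
gripper_width: 0.077
gripper_force: 0.0
```

```bash
python3 - <<'E'
from h import *
o,P,R=frame(); p,d,K,V=snap("wrist"); np.savez("w3.npz",p=p,d=d,K=K,V=V,P=P,R=R); cv2.imwrite("pics/w3.png",p)
W=world(d,K,V);T=(W-P)@R
print(P,o["gripper_width"])
m=(d>0)&(W[...,2]>.025)&(abs(T[...,1])<.065)&(abs(T[...,0])<.03);q=T[m]
for s in(-1,1):
    k=q[(q[:,1]*s>.03)]; print(s,np.percentile(k[:,2],[50,90,98,100]).round(4),k[k[:,2]>np.percentile(k[:,2],95)].mean(0).round(4),"y",np.percentile(k[:,1],[1,99]).round(4))
h=W[...,2];rr=np.hypot(W[...,0]-.362,W[...,1]+.3358)
m=(rr<.04)&(h>.010)&(h<.020); q=W[m][:,:2].astype(np.float32)
e=cv2.fitEllipse(cv2.convexHull(q));print(e,np.median(h[m]),(R.T@(np.r_[e[0],P[2]]-P)).round(4))
E
```

```text
[ 0.3631819  -0.33619573  0.06902946] 0.07699518219866786
-1 [-0.0544 -0.022  -0.0077 -0.0009] [ 0.0041 -0.0411 -0.0085] y [-0.0646 -0.0304]
1 [-0.0544 -0.022  -0.0079  0.0003] [ 0.0042  0.0398 -0.0085] y [0.0305 0.0647]
((0.3608609735965729, -0.33537113666534424), (0.061690401285886765, 0.0621783584356308), 176.64939880371094) 0.014492094804934852 [ 0.001  -0.0022  0.    ]
```

View pics/w3.png

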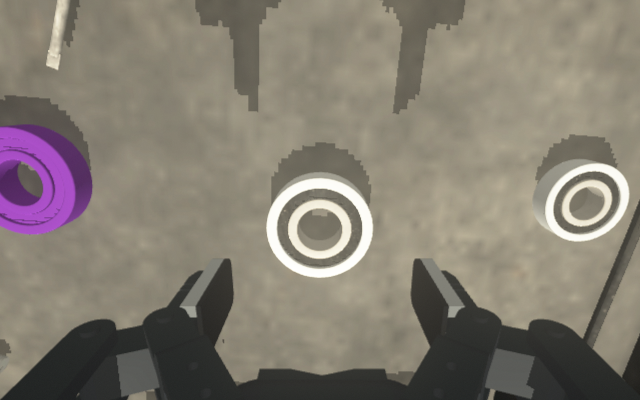

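The bearing sits at (320,226) between the fingertips at (232,265) and (413,265). The small bearing is at (583,202) and the purple look-alike at (40,180), both clear of the fingers. Descend and grip.

Call:
step_arm(steps=[-0.8,0,-0.08,1,0,0,0,-0.8,0,0,1,0,0,0,-0.8,0,0,0.8,0,0,0,-0.8,0,0,0.3,0,0,0,-0.8,0,0,0,0,0,0,0.6,0,0,0,0,0,0,0.6,0,0,0,0,0,0,0.6,0,0,0,0,0,0,0.6,0,0,0,0,0,0,0.6,0,0,0,0,0,0])

```text
clock: 8.75
position: [0.3625, -0.3374, 0.0094]
ee_rot: [0.676, 0.736, 0.0, 0.001]
contact_force: [-1.0, 1.7, 7.8]
gripper_width: 0.0584
gripper_force: 64.2
```

```bash
python3 - <<'E'
from h import *
o,P,R=frame(); p,d,K,V=snap("wrist"); np.savez("w4.npz",p=p,d=d,K=K,V=V,P=P,R=R); cv2.imwrite("pics/w4.png",p)
W=world(d,K,V);T=(W-P)@R;h=W[...,2];print(P,o["gripper_width"],o["contact_force"],o["moment"])
m=(np.hypot(W[...,0]-.362,W[...,1]+.3358)<.04)&(h>.010)&(h<.020)&(T[...,0]>-.02)
q=W[m][:,:2].astype(np.float32);e=cv2.fitEllipse(cv2.convexHull(q));print(e,np.median(h[m]),(R.T@(np.r_[e[0],P[2]]-P)).round(4))
E
```

```text
[ 0.36250719 -0.33743749  0.00941336] 0.05838495271024939 [-1.01627556  1.65916859  7.84616593] [ 0.39920085  0.38727427 -0.04922525]
((0.36147454380989075, -0.3328215479850769), (0.054742228239774704, 0.07764513045549393), 96.4034652709961) 0.014498131153706267 [ 0.0047 -0.0006 -0.    ]
```

View pics/w4.png

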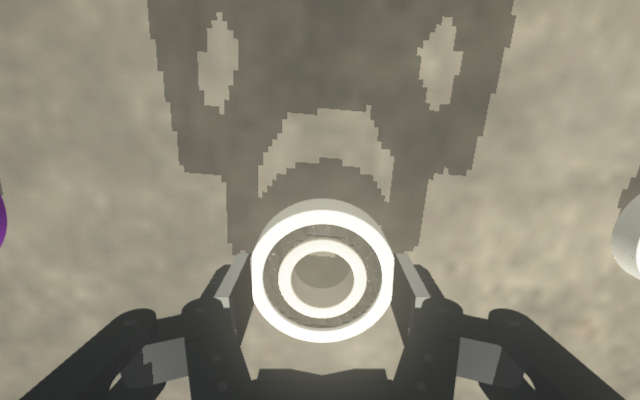

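The bearing is centred between the pads at (322,275), but the fingertips rest on the bench (7.8 N). I'll regrip a few millimetres higher.

Call:
step_arm(steps=[-0.8,0,0,-0.2,0,0,0,-0.8,0,0,-0.1,0,0,0,-0.8,0,0,0,0,0,0,0.6,0,0,0,0,0,0,0.6,0,0,0,0,0,0,0.6,0,0,0,0,0,0,0.6,0,0,0,0,0,0,0.6,0,0,0,0,0,0])

```text
clock: 9.6
position: [0.3618, -0.3369, 0.0142]
ee_rot: [0.677, 0.736, 0.0, 0.0]
contact_force: [-3.1, 2.0, 10.2]
gripper_width: 0.0576
gripper_force: 61.7
```

Call:
step_arm(steps=[0.6,0,0,-0.3,0,0,0,0.6,0,0,-0.7,0,0,0,0.6,0,0,-1,0,0,0,0.6,0,0,-1,0,0,0,0.6,0,0,-1,0,0,0,0.6,0,0,-1,0,0,0,0.6,0,0,-1,0,0,0,0.6,0,0,-1,0,0,0,0.6,0,0,-0.5,0,0,0,0.6,0,0,0,0,0,0])

```text
clock: 10.6
position: [0.3622, -0.3372, 0.165]
ee_rot: [0.676, 0.736, 0.0, 0.001]
contact_force: [0.3, 0.7, -1.2]
gripper_width: 0.0577
gripper_force: 64.1
```

```bash
cat > held.py <<'E'
from h import *
def held(tag):
    o,P,R=frame(); p,d,K,V=snap("wrist"); np.savez(tag+".npz",p=p,d=d,K=K,V=V,P=P,R=R); cv2.imwrite(f"pics/{tag}.png",p)
    T=(world(d,K,V)-P)@R; print("P",P.round(4),o["clock"],o["gripper_width"],np.round(o["contact_force"],1))
    # bright top face of the ring
    m=(np.hypot(T[...,0],T[...,1])<.045)&(abs(T[...,2])<.03)&(p.min(2)>200)
    q=T[m]; A=np.c_[q[:,:2],np.ones(len(q))]
    for _ in range(3):
        c=np.linalg.lstsq(A,q[:,2],rcond=None)[0]; k=abs(A@c-q[:,2])<.002; q,A=q[k],A[k]
    e=cv2.fitEllipse(cv2.convexHull(q[:,:2].astype(np.float32)))
    print("ring",len(q),e,"plane",c.round(4))
if __name__=="__main__":
    import sys; held(sys.argv[1])
E
python3 held.py w5
```

```text
P [ 0.3622 -0.3372  0.165 ] 10.6 0.057687185239842974 [ 0.3  0.7 -1.2]
ring 6815 ((0.0011442569084465504, -0.00025802775053307414), (0.06045159325003624, 0.06237737461924553), 88.36004638671875) plane [-0.0002  0.0014 -0.0006]
```

View pics/w5.png

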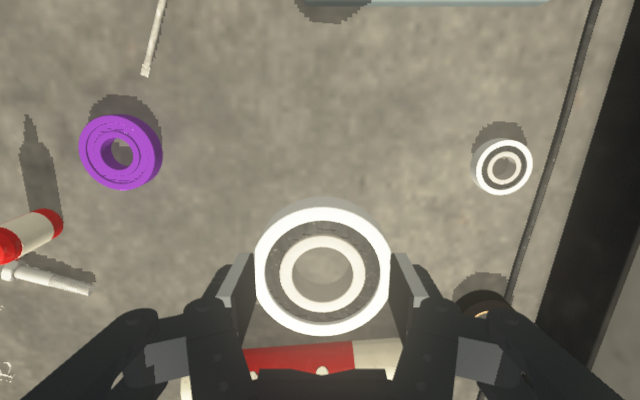

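Held level, with the ring at (322,270). Now carry it over the nest.

Call:
step_arm(steps=[0.6,0.5,0.16,0,0,0,0,0.6,0.98,0.3,0,0,0,0,0.6,0.98,0.3,0,0,0,0,0.6,0.98,0.3,0,0,0,0,0.6,0.98,0.3,0,0,0,0,0.6,0.98,0.3,0,0,0,0,0.6,0.98,0.3,0,0,0,0,0.6,0.98,0.3,0,0,0,0,0.6,0.98,0.3,0,0,0,0,0.6,0.98,0.3,0,0,0,0,0.6,0.98,0.3,0,0,0,0,0.6,0.98,0.3,0,0,0,0,0.6,0.98,0.3,0,0,0,0,0.6,0.98,0.3,0,0,0,0,0.6,0.98,0.35,0,0,0,0,0.6,0.49,0.15,0,0,0,0,0.6,0,0,1,0,0,0,0.6,0,0,1,0,0,0,0.6,0,0,0,0,0,0])

```text
clock: 12.55
position: [0.4259, -0.0356, 0.1204]
ee_rot: [0.676, 0.737, -0.002, -0.002]
contact_force: [0.2, -0.1, -1.0]
gripper_width: 0.0576
gripper_force: 64.4
```

```bash
python3 held.py w6; cat > nest.py <<'E'
from h import *
import sys
z=np.load(sys.argv[1]+".npz");p,d,K,V,P,R=[z[k] for k in("p","d","K","V","P","R")]
W=world(d,K,V);T=(W-P)@R;h=W[...,2]
r=np.hypot(T[...,0],T[...,1]);
m=(r<.05)&(h>.0215)&(h<.0285)
q=T[m][:,:2].astype(np.float32);hull=cv2.convexHull(q)[:,0]
from scipy.optimize import least_squares
f=hull[(hull[:,0]>0)]
s=least_squares(lambda c:np.hypot(f[:,0]-c[0],f[:,1]-c[1])-.040,[0,0],loss="soft_l1",f_scale=.0005);print("tt",len(f),s.x.round(4),np.abs(s.fun).mean())
m2=((r<.055)&(h>.0300)&(h<.04)).astype(np.uint8)
n,l,st,ce=cv2.connectedComponentsWithStats(m2)
for i in range(1,n):
    if st[i,4]>25: t=T[l==i];print("lug",st[i,4],ce[i].round(),t.mean(0).round(4),"inner r",np.percentile(np.hypot(t[:,0],t[:,1]),3))
E
python3 nest.py w6
```

```text
P [ 0.4259 -0.0356  0.1204] 12.55 0.05756290821564313 [ 0.2 -0.1 -1. ]
ring 5062 ((0.0011018714867532253, -0.0007760529406368732), (0.06065332144498825, 0.061744049191474915), 107.25617980957031) plane [-0.0008  0.001  -0.0007]
tt 30 [-0.      0.0017] 0.0012260142003921253
lug 192 [287. 174.] [ 0.0261 -0.0234  0.0877] inner r 0.03181258554156012
lug 196 [365. 174.] [0.0261 0.0274 0.0876] inner r 0.03442775069955189
```

View pics/w6.png

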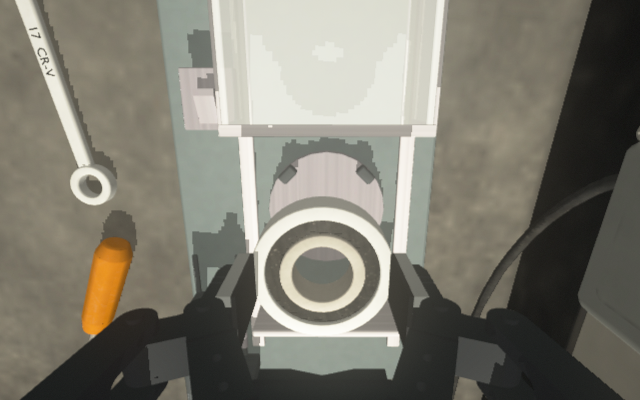

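The lugs at (287,174) and (365,174) show the nest about 2.4 mm to +y of the tool from the ring. I'll correct that, go lower and look again.

Call:
step_arm(steps=[0.6,-0.02,0.12,0.5,0,0,0,0.6,0,0,1,0,0,0,0.6,0,0,1,0,0,0,0.6,0,0,0.5,0,0,0,0.6,0,0,0,0,0,0,0.6,0,0,0,0,0,0])

```text
clock: 13.2
position: [0.4305, -0.0362, 0.064]
ee_rot: [0.677, 0.736, 0.0, 0.0]
contact_force: [0.7, -0.4, -1.1]
gripper_width: 0.0577
gripper_force: 64.4
```

```bash
python3 held.py w7;python3 nest.py w7
```

```text
P [ 0.4305 -0.0362  0.064 ] 13.2 0.057650708313153345 [ 0.7 -0.4 -1.1]
ring 4138 ((0.0014744444051757455, -0.0030362503603100777), (0.060442835092544556, 0.0673847422003746), 8.903801918029785) plane [ 0.0004  0.0004 -0.0007]
tt 30 [ 0.0011 -0.0023] 0.0017104724134615697
lug 327 [266. 197.] [ 0.0271 -0.0281  0.0313] inner r 0.035854138126632074
lug 334 [368. 196.] [0.0271 0.0225 0.0313] inner r 0.03197316186677095
```

Call:
step_arm(steps=[0.6,0.02,-0.125,0.3,0,0,0,0.6,0,0,0.2,0,0,0,0.6,0,0,0,0,0,0,0.6,0,0,0,0,0,0,0.6,0,0,0,0,0,0])

```text
clock: 13.75
position: [0.4277, -0.0359, 0.0534]
ee_rot: [0.676, 0.736, 0.0, 0.0]
contact_force: [-0.6, 0.3, -0.9]
gripper_width: 0.0571
gripper_force: 64.4
```

```bash
python3 held.py w8;python3 nest.py w8
```

```text
P [ 0.4277 -0.0359  0.0534] 13.75 0.05709778078958066 [-0.6  0.3 -0.9]
ring 4081 ((0.0010483348742127419, -0.00042777135968208313), (0.05986444652080536, 0.06148429960012436), 89.24523162841797) plane [ 0.0001  0.0008 -0.0006]
tt 24 [0.0005 0.0002] 0.0012586587717660826
lug 375 [269. 204.] [ 0.0266 -0.0253  0.0207] inner r 0.03331297492764119
lug 370 [377. 204.] [0.0267 0.0253 0.0207] inner r 0.033591172423012426
lug 36 [311. 281.] [-0.0099 -0.0058  0.0141] inner r 0.011292098461090578
```

View pics/w8.png

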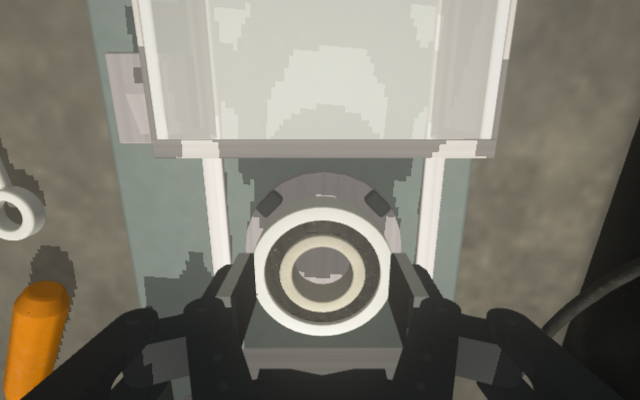

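Lugs at (269,204) and (377,204) are symmetric about the ring at (322,271), aligned to within about 0.5 mm. Lower it into the nest.

Call:
step_arm(steps=[0.6,0,0,0.2,0,0,0,0.6,0,0,0.15,0,0,0,0.6,0,0,0.12,0,0,0,0.6,0,0,0.1,0,0,0,0.6,0,0,0.05,0,0,0,0.6,0,0,0,0,0,0,0.6,0,0,0,0,0,0])

```text
clock: 14.5
position: [0.4276, -0.0359, 0.0409]
ee_rot: [0.676, 0.736, 0.0, 0.0]
contact_force: [-0.5, -0.3, -0.6]
gripper_width: 0.0579
gripper_force: 64.4
```

Call:
step_arm(steps=[0.6,0,0,0.05,0,0,0,0.6,0,0,0,0,0,0,0.1,0,0,0,0,0,0,-0.5,0,0,0,0,0,0,-0.75,0,0,0,0,0,0,-0.75,0,0,0,0,0,0,-0.75,0,0,-0.3,0,0,0,-0.75,0,0,-1,0,0,0,-0.75,0,0,-1,0,0,0,-0.75,0,0,-1,0,0,0,-0.75,0,0,-1,0,0,0,-0.75,0,0,-1,0,0,0,0,0,0,-1,0,0,0,1,0,0,-1,0,0,0,1,0,0,0,0,0,0])

```text
clock: 16.0
position: [0.4286, -0.036, 0.1888]
ee_rot: [0.676, 0.736, 0.001, 0.002]
contact_force: [-1.0, -0.6, -0.4]
gripper_width: 0.032
gripper_force: 0.0
```

```bash
python3 - <<'E'
from h import *
o,P,R=frame(); p,d,K,V=snap("wrist"); cv2.imwrite("pics/w9.png",p[60:340,160:480].repeat(2,0).repeat(2,1)); np.savez("w9.npz",p=p,d=d,K=K,V=V,P=P,R=R)
W=world(d,K,V);h=W[...,2];print(P,o["clock"],o["contact_force"])
r=np.hypot(W[...,0]-.428,W[...,1]+.0355);m=(r<.04)&(h>.037)&(h<.046)
q=W[m];e=cv2.fitEllipse(cv2.convexHull(q[:,:2].astype(np.float32)))
print(e,np.linalg.lstsq(np.c_[q[:,:2]-[.428,-.0355],np.ones(len(q))],q[:,2],rcond=None)[0])
E
```

```text
[ 0.42858113 -0.03600673  0.1887752 ] 16.0 [-1.02958631 -0.63314185 -0.36454793]
((0.42684289813041687, -0.03416166827082634), (0.06160855293273926, 0.06184345483779907), 178.49163818359375) [0.0004732  0.00179372 0.04033815]
```

View pics/w9.png

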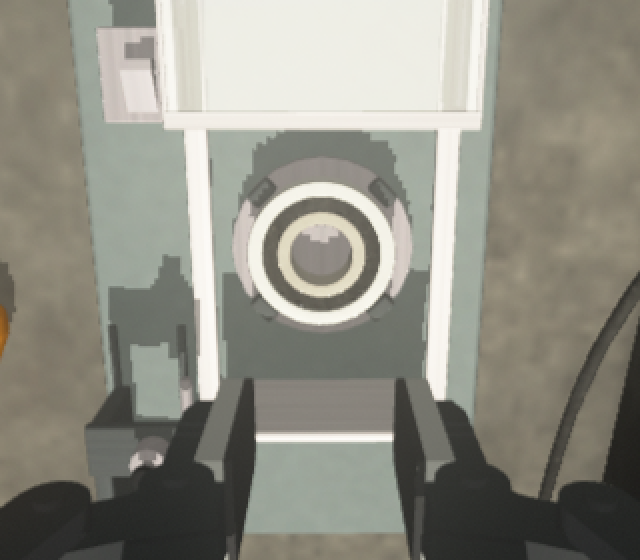

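The bearing is seated. The crop shows the ring centred at (321,253) between the lugs, flat, with its top at about z 0.0417. With the gripper shut, I'll go round behind the guard.

Call:
step_arm(steps=[1,0.5,0,0,0,0,0,1,1,0,0,0,0,0,1,1,0,0,0,0,0,1,1,0,0,0,0,0,1,1,0,0,0,0,0,1,1,0,0,0,0,0,1,1,0,0,0,0,0,1,1,0,0,0,0,0,1,1,0,0,0,0,0,1,1,0,0,0,0,0,1,1,0,0,0,0,0,1,1,0,0,0,0,0,1,0.5,0,0,0,0,0,1,0,0,0,0,0,0,1,0,0,1,0,0,0,1,0,0,1,0,0,0,1,0,0,1,0,0,0,1,0,0,1,0,0,0,1,0,0,1,0,0,0])

```text
clock: 17.95
position: [0.407, 0.2024, 0.0848]
ee_rot: [0.677, 0.736, -0.0, 0.0]
contact_force: [-0.3, -0.5, -0.1]
gripper_width: -0.0001
gripper_force: 0.0
```

Call:
step_arm(steps=[1,0,0,1,0,0,0,1,0,0,1,0,0,0,1,0,0,0.3,0,0,0,1,0,0,0,0,0,0])

```text
clock: 18.35
position: [0.4067, 0.2025, 0.0392]
ee_rot: [0.677, 0.736, -0.001, -0.0]
contact_force: [0.0, 0.2, -0.4]
gripper_width: -0.0002
gripper_force: 0.0
```

```bash
cat > g.py <<'E'
from h import *
y=.0854;Rm=np.array([[np.cos(y),-np.sin(y)],[np.sin(y),np.cos(y)]])
o,P,R=frame();F=np.array(o["contact_force"]);t=Rm.T@(P[:2]-[.428,-.036])
print(o["clock"],"TCP tester",t.round(4),P[2].round(4),"F tester",(Rm.T@F[:2]).round(1),F[2].round(1))
p,d,K,V=snap("top");W=world(d,K,V);T=(W[...,:2]-[.4305,-.037])@Rm;h=W[...,2]
m=(abs(T[...,0])<.05)&(h>.07)&(h<.081)&(T[...,1]>-.12)&(T[...,1]<.25)
print("guard y",np.percentile(T[m][:,1],[0.5,2,98,99.5]).round(4))
E
python3 g.py
```

```text
18.35 TCP tester [-0.0009  0.2394] 0.0392 F tester [0.  0.2] -0.4
guard y [-0.0683  0.0563  0.2002  0.2025]
```

Call:
step_arm(steps=[1,-0.25,0,0,0,0,0,1,-0.25,0,0,0,0,0,1,-0.25,0,0,0,0,0,1,-0.15,0,0,0,0,0,1,-0.1,0,0,0,0,0,1,-0.1,0,0,0,0,0,1,-0.1,0,0,0,0,0,1,-0.1,0,0,0,0,0,1,-0.1,0,0,0,0,0,1,-0.1,0,0,0,0,0,1,-0.15,0,0,0,0,0,1,-0.15,0,0,0,0,0])

```text
clock: 19.6
position: [0.4103, 0.1672, 0.0399]
ee_rot: [0.676, 0.736, 0.0, -0.0]
contact_force: [0.4, 1.7, 0.4]
gripper_width: -0.0002
gripper_force: 0.0
```

```bash
python3 g.py
```

```text
19.6 TCP tester [-0.0003  0.2039] 0.0399 F tester [0.5 1.7] 0.4
guard y [-0.0682  0.0438  0.185   0.1887]
```

Contact is made and the guard is sliding at about 1.7 N. Push on through the free part.

Call:
step_arm(steps=[1,-0.2,0,0,0,0,0,1,-0.2,0,0,0,0,0,1,-0.2,0,0,0,0,0,1,-0.2,0,0,0,0,0,1,-0.2,0,0,0,0,0,1,-0.2,0,0,0,0,0,1,-0.2,0,0,0,0,0,1,-0.2,0,0,0,0,0,1,-0.2,0,0,0,0,0,1,-0.2,0,0,0,0,0,1,-0.2,0,0,0,0,0,1,-0.2,0,0,0,0,0,1,-0.2,0,0,0,0,0,1,-0.2,0,0,0,0,0,1,-0.15,0,0,0,0,0,1,-0.1,0,0,0,0,0])

```text
clock: 21.25
position: [0.4155, 0.1063, 0.0399]
ee_rot: [0.677, 0.736, -0.0, -0.0]
contact_force: [0.5, 1.7, -0.0]
gripper_width: -0.0001
gripper_force: 0.0
```

Call:
step_arm(steps=[1,-0.1,0,0,0,0,0,1,-0.1,0,0,0,0,0,1,-0.1,0,0,0,0,0,1,-0.1,0,0,0,0,0])

```text
clock: 21.65
position: [0.4161, 0.0985, 0.0399]
ee_rot: [0.676, 0.736, -0.0, -0.0]
contact_force: [-0.2, 0.7, 0.1]
gripper_width: -0.0
gripper_force: 0.0
```

Call:
step_arm(steps=[1,-0.1,0,0,0,0,0,1,-0.1,0,0,0,0,0,1,-0.1,0,0,0,0,0,1,-0.1,0,0,0,0,0])

```text
clock: 22.05
position: [0.4168, 0.0905, 0.0399]
ee_rot: [0.676, 0.736, -0.0, -0.0]
contact_force: [0.9, 0.3, 0.8]
gripper_width: 0.0
gripper_force: 0.0
```

Call:
step_arm(steps=[1,-0.1,0,0,0,0,0,1,-0.1,0,0,0,0,0,1,-0.1,0,0,0,0,0])

```text
clock: 22.35
position: [0.4173, 0.0844, 0.0399]
ee_rot: [0.676, 0.736, -0.0, -0.0]
contact_force: [-1.4, 1.7, 0.1]
gripper_width: -0.0003
gripper_force: 0.0
```

Call:
step_arm(steps=[1,-0.1,0,0,0,0,0,1,-0.1,0,0,0,0,0,1,-0.1,0,0,0,0,0])

```text
clock: 22.65
position: [0.4178, 0.0785, 0.0399]
ee_rot: [0.676, 0.736, -0.0, -0.0]
contact_force: [-0.7, 1.2, -0.6]
gripper_width: 0.0
gripper_force: 0.0
```

Call:
step_arm(steps=[1,-0.1,0,0,0,0,0,1,-0.1,0,0,0,0,0])

```text
clock: 22.85
position: [0.4182, 0.0745, 0.0399]
ee_rot: [0.676, 0.736, -0.0, -0.0]
contact_force: [-0.8, 1.1, 0.6]
gripper_width: -0.0
gripper_force: 0.0
```

Call:
step_arm(steps=[1,-0.1,0,0,0,0,0,1,-0.1,0,0,0,0,0])

```text
clock: 23.05
position: [0.4185, 0.0705, 0.0399]
ee_rot: [0.676, 0.736, 0.0, 0.0]
contact_force: [0.0, 2.4, 0.3]
gripper_width: 0.0
gripper_force: 0.0
```

Call:
step_arm(steps=[1,-0.1,0,0,0,0,0,1,-0.1,0,0,0,0,0])

```text
clock: 23.25
position: [0.4189, 0.0665, 0.0399]
ee_rot: [0.676, 0.736, 0.0, 0.0]
contact_force: [1.0, 0.6, -0.7]
gripper_width: -0.0003
gripper_force: 0.0
```

Call:
step_arm(steps=[1,-0.1,0,0,0,0,0,1,-0.1,0,0,0,0,0])

```text
clock: 23.45
position: [0.4192, 0.0629, 0.0399]
ee_rot: [0.676, 0.737, 0.0, -0.0]
contact_force: [-0.8, 3.9, -0.1]
gripper_width: 0.0002
gripper_force: 0.0
```

Call:
step_arm(steps=[1,-0.1,0,0,0,0,0,1,-0.1,0,0,0,0,0])

```text
clock: 23.65
position: [0.4195, 0.0588, 0.0399]
ee_rot: [0.676, 0.737, 0.0, -0.0]
contact_force: [-0.9, 5.0, -1.0]
gripper_width: -0.0001
gripper_force: 0.0
```

The pin was met at y of about 0.0645, so I expect the click near y 0.0185. Go to the ramp's foot.

Call:
step_arm(steps=[1,-0.1,0,0,0,0,0,1,-0.1,0,0,0,0,0,1,-0.1,0,0,0,0,0,1,-0.1,0,0,0,0,0,1,-0.1,0,0,0,0,0,1,-0.1,0,0,0,0,0,1,-0.1,0,0,0,0,0])

```text
clock: 24.35
position: [0.4207, 0.0446, 0.0399]
ee_rot: [0.676, 0.736, 0.0, -0.0]
contact_force: [0.1, 4.5, 0.4]
gripper_width: 0.0004
gripper_force: 0.0
```

Call:
step_arm(steps=[1,-0.1,0,0,0,0,0,1,-0.1,0,0,0,0,0,1,-0.1,0,0,0,0,0])

```text
clock: 24.65
position: [0.4212, 0.039, 0.0399]
ee_rot: [0.676, 0.737, 0.0, -0.0]
contact_force: [-0.4, 12.4, 0.2]
gripper_width: -0.0001
gripper_force: 0.0
```

Call:
step_arm(steps=[1,-0.1,0,0,0,0,0,1,-0.1,0,0,0,0,0])

```text
clock: 24.85
position: [0.4215, 0.0358, 0.0399]
ee_rot: [0.676, 0.737, 0.001, -0.001]
contact_force: [-0.7, 13.5, -0.3]
gripper_width: 0.0001
gripper_force: 0.0
```

Call:
step_arm(steps=[1,-0.08,0,0,0,0,0,1,-0.08,0,0,0,0,0])

```text
clock: 25.05
position: [0.4217, 0.0328, 0.0399]
ee_rot: [0.676, 0.737, 0.001, -0.001]
contact_force: [-0.6, 16.1, 1.1]
gripper_width: -0.0001
gripper_force: 0.0
```

Call:
step_arm(steps=[1,-0.08,0,0,0,0,0,1,-0.08,0,0,0,0,0])

```text
clock: 25.25
position: [0.422, 0.0298, 0.0399]
ee_rot: [0.676, 0.737, 0.001, -0.001]
contact_force: [0.4, 17.2, 0.2]
gripper_width: 0.0001
gripper_force: 0.0
```

Call:
step_arm(steps=[1,-0.05,0,0,0,0,0,1,-0.05,0,0,0,0,0])

```text
clock: 25.45
position: [0.4222, 0.0276, 0.0399]
ee_rot: [0.676, 0.737, 0.001, -0.001]
contact_force: [-0.5, 11.5, -0.3]
gripper_width: 0.0001
gripper_force: 0.0
```

Call:
step_arm(steps=[1,-0.05,0,0,0,0,0,1,-0.05,0,0,0,0,0])

```text
clock: 25.65
position: [0.4224, 0.0252, 0.0399]
ee_rot: [0.676, 0.737, 0.001, -0.001]
contact_force: [0.1, 10.1, -0.3]
gripper_width: -0.0003
gripper_force: 0.0
```

Call:
step_arm(steps=[1,-0.05,0,0,0,0,0,1,-0.025,0,0,0,0,0])

```text
clock: 25.85
position: [0.4225, 0.0235, 0.0399]
ee_rot: [0.676, 0.737, 0.001, -0.001]
contact_force: [0.6, 8.6, -0.2]
gripper_width: 0.0001
gripper_force: 0.0
```

Call:
step_arm(steps=[1,-0.05,0,0,0,0,0,1,0,0,0,0,0,0])

```text
clock: 26.05
position: [0.4227, 0.0217, 0.0399]
ee_rot: [0.676, 0.736, -0.0, 0.0]
contact_force: [0.0, 1.1, -0.2]
gripper_width: -0.0001
gripper_force: 0.0
```

Call:
step_arm(steps=[1,-0.05,0,0,0,0,0,1,0,0,0,0,0,0])

```text
clock: 26.25
position: [0.4227, 0.0205, 0.0399]
ee_rot: [0.677, 0.736, -0.0, 0.0]
contact_force: [0.0, -0.1, -0.1]
gripper_width: 0.0001
gripper_force: 0.0
```

Call:
step_arm(steps=[1,-0.04,0,0,0,0,0,1,0,0,0,0,0,0])

```text
clock: 26.45
position: [0.4227, 0.0199, 0.0399]
ee_rot: [0.677, 0.736, -0.0, 0.0]
contact_force: [0.1, 0.6, 0.6]
gripper_width: -0.0002
gripper_force: 0.0
```

Call:
step_arm(steps=[1,-0.03,0,0,0,0,0,1,0,0,0,0,0,0])

```text
clock: 26.65
position: [0.4228, 0.0197, 0.0399]
ee_rot: [0.676, 0.736, 0.0, -0.0]
contact_force: [-1.1, 3.3, 0.7]
gripper_width: -0.0001
gripper_force: 0.0
```

```bash
python3 g.py
```

```text
26.65 TCP tester [-0.0004  0.0559] 0.0399 F tester [-0.8  3.4] 0.7
guard y [-0.1051 -0.1037 -0.0131 -0.0106]
```

The force rose to 8–17 N, fell to zero at the click and is now rising on the stop. Back off and check that the guard stays.

Call:
step_arm(steps=[1,0.1,0,0,0,0,0,1,0.3,0,0,0,0,0,1,0.8,0,0,0,0,0,1,1,0,0,0,0,0,1,1,0,0,0,0,0,1,1,0,0,0,0,0,1,0,0,-1,0,0,0,1,0,0,-1,0,0,0,1,0,0,-1,0,0,0,1,0,0,-1,0,0,0,1,0,0,-1,0,0,0,1,0.5,0,-1,0,0,0,1,1,0,0,0,0,0,1,1,0,0,0,0,0,1,1,0,0,0,0,0,1,1,0,0,0,0,0,1,1,0,0,0,0,0,1,0,0,0,0,0,0])

```text
clock: 28.5
position: [0.4061, 0.2147, 0.1597]
ee_rot: [0.676, 0.737, -0.0, 0.0]
contact_force: [-0.1, -0.4, -0.5]
gripper_width: 0.0001
gripper_force: 0.0
```

```bash
python3 g.py; python3 - <<'E'
from h import *
p,d,K,V=snap("top");W=world(d,K,V)
h=W[...,2]
for c in((.365,-.3365),(.491,-.31)):
    m=(np.hypot(W[...,0]-c[0],W[...,1]-c[1])<.05)&(h>.008)&(h<.03);print(c,m.sum(),W[m].mean(0) if m.any() else "")
E
```

```text
28.5 TCP tester [-0.0004  0.2516] 0.1597 F tester [-0.1 -0.4] -0.5
guard y [-0.1046 -0.1023  0.0396  0.0419]
(0.365, -0.3365) 0 
(0.491, -0.31) 227 [ 0.51491189 -0.30765124  0.0133745 ]
```

```bash
python3 -c "
from bench import env
print(env.hand_in())"
```

```text
the job is handed in; nothing more can be done
None
```

The job is handed in at 28.5 s of the 66 s allowed: the larger bearing lies flat in the nest, and the guard clicked home with at most about 17 N of push and stayed shut after I let go; the smaller bearing was not touched.

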